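# Hang the brush pocket on the drop-flap hook

### The job

Hang the metal brush pocket on the hook stand by the eye in its back plate: push the eye along the peg so that it lifts the gravity flap and the flap falls shut in front of it, then press the pocket home against the stand's back pad with a light but definite push (about 10 N, never hard). Let go and leave it hanging upright, flat against the pad, without disturbing the things around it.

Things in the scene. Friction and masses are not known exactly. Their poses are not given: they have to be found in the camera images.
- pocket: Bare metal brush pocket: open box with a tall back plate and two tall side ears at the front, 0.18 to 0.35 kg, standing upright. Origin in its underside, z up, x towards the back plate (away from the robot at yaw 0). Box: x -37 to 27 mm, 56 mm wide in y, 60 mm high, walls 3 mm. Back plate: x 27 to 32 mm, 56 mm wide up to z 70 mm, above that a tab 36 mm wide up to z 127 mm.
- eye (a point): Centre of the eye, a round 16 mm hole along x through the tab of the pocket's back plate, mid-thickness: pocket frame (29.5, 0, 112) mm, axes as the pocket's. 7 mm of plate stands above the hole.
- grip_point (a point): Where to grip the pocket from above: pocket frame (-19, 0, 116) mm, midway between the two flat ears, which carry the side walls up from z 60 to 132 mm at x -37 to -1 mm (outer faces 56 mm apart across y, 3 mm thick). Once it hangs, peg, flap and cheeks stand between the ears, up to 150 mm above the pocket's underside: do not grip lower.
- hook: Hook on top of the stand, fixed. Origin on the steel peg's centre line right below the flap's hinge pin, 185 mm above the table; x inward (peg tip to post), z up. Peg 8 mm in diameter, from x = -12 mm inward; it slopes down inward by 0.14 rad: centre line z = -0.141 x. Two cheeks beside the flap, y up to +-16.5 mm, x from -7 mm inward, z 20 to 30 mm.
- peg_tip (a point): Very end of the peg's round tip: hook frame (-12, 0, 2) mm.
- flap_pin (a point): Hinge pin of the flap, along y: hook frame (0, 0, 25) mm. The flap is 4 mm thick, 23 mm wide and hangs to hook z = +3 mm, notched round the peg. It swings only inward and up. The plate above the eye lifts it when the eye, about centred on the peg, is pushed inward (under 2 N); it falls shut once the plate's front face is about 20 mm inward of the pin.
- flap (a joint): Gravity flap of the hook: 0 rad = closed (hanging down), grows to 1.45 rad as it swings inward and up. It must be about 0 at the end.
- stand: Stand under the hook, fixed: dark base 110 x 84 x 12 mm, wooden post behind the peg, and an upright back pad. Origin: underside of the base straight below the hook's origin, axes as the hook's. More than 18 N from the pocket on the stand, pad or hook is too much.
- pad_zone (a point): Nominal middle of the back pad's face: stand frame (37.5, 0, 130) mm. Pad: rigid wood, face square to x, 56 mm wide, z 66 to 183 mm, slotted for the peg. A thumbscrew clamps it at a depth that differs each time and is not measured (this point does not follow it): its face is 29 to 46 mm inward of the origin; feel for it. Pressed home means 6 N or more for 0.2 s.
- tape_roll: Bystander: roll of masking tape lying flat, 104 mm across, 25 mm high; origin in its underside. Leave alone.
- sanding_block: Bystander: cork sanding block, 33x46x42 mm; origin in its underside. Leave alone.

How it is judged:
On the way, in this order (a step that is already met when the one before it is completed fails the run):
1. the eye is on the peg and its plate has lifted the flap (value of joint flap above 0.4 rad and x of eye in the frame of hook above 0.004 m and y of eye in the frame of hook between -0.007 and 0.007 m and z of eye in the frame of hook between -0.014 and 0.007 m).
2. the flap has fallen shut in front of the eye and the pocket is pressed home on the back pad with 6 N or more (value of joint flap below 0.15 rad and x of eye in the frame of hook above 0.022 m and contact force between pocket and stand above 6 N), for 0.2 s.
At the end, for the whole second after the job is handed in: The pocket hangs at rest by its eye on the peg (eye at least 22 mm inward of the flap, within 7 mm sideways of the peg), the flap shut in front of it (within 0.15 rad), the pocket upright within 0.09 rad, square to the pad within 0.15 rad and touching it (value of joint flap below 0.15 rad and x of eye in the frame of hook above 0.022 m and y of eye in the frame of hook between -0.007 and 0.007 m and z of eye in the frame of hook between -0.018 and 0.002 m and angle between pocket's own z axis and vertical below 0.09 rad and angle between the x axis of pocket and the x axis of hook, either way round below 0.15 rad and contact force between pocket and stand above 0.05 N and linear speed of pocket below 0.03 m/s).
It fails at once if the pocket is pressed on the back pad or stand with more than 18 N (contact force between pocket and stand above 18 N).
It fails at once if the pocket is pressed on the hook with more than 18 N (contact force between pocket and hook above 18 N).
It fails at once if a bystander is moved by more than 30 mm (distance of any of tape_roll, sanding_block from where it was at the start of the episode above 0.03 m).
It also fails if it takes over 67 s, if anything falls off the work surface, if the arm or the gripper's body presses on something with over 40 N, if the wrist force passes 120 N, or if a joint passes its speed limit or range.

### The arm

A 6-joint arm with a two-finger parallel gripper is mounted at the origin on the work surface; the furniture and walls round the work are solid. World frame = base frame: x ahead of the robot, y to its left, z up, the work surface at z = 0. Lengths are in m, angles in rad, forces in N, time in s.
With the tool pointing down it reaches from about 0.325 to 0.875 m from the base axis. Payload 4.4 kg.
Tool frame: the origin (TCP) lies at the very end of the fingers, on their centre line; the grasp point (between the pads) lies 19 mm behind it; z points along the fingers, y is the line along which they close (so a half turn about z gives the same grasp; the last joint's range is limited). The gripper opens to 85 mm and grips with 20 to 120 N. Pads are 22 mm wide; open, the fingers measure 114 mm over their backs; the gripper's body (76 mm by 85 mm) begins 54 mm behind the grasp point. The pads swing forward as they close: fully open they stand 13 mm farther back than shut.
Start: joints at [-1.345, 0.207, 1.542, -0, 1.393, -0.15], TCP at [0.212, -0.535, 0.231] pointing down, gripper open.
Joint ranges: [-2.73, 2.73], [-0.86, 2.22], [0.23, 2.46], [-1.11, 4.25], [0.08, 2.63], [-2.82, 2.82]. Speed limits (rad/s): [2.79, 2.79, 3.14, 3.14, 3.14, 3.14].

### API

Orientations are given as a rotation vector (axis times angle).
In Python, from bench import ctrl, snapshot, calibration gives the robot as it stands. Calls block until the motion is done:
- ctrl.goto(position, orientation): joint-space move of the TCP to a pose.
- ctrl.movel(position, vel=0.15, ori=None, force_limit=None): straight line of the TCP; ori=None keeps the orientation; vel is the mean speed in m/s. With force_limit (N) it stops when the force on the tool has changed by that much, and returns True; else False.
- ctrl.set_joints(angles): joint-space move.
- ctrl.command_gripper(opening, effort=None): finger opening in m; effort is the grip in N (None keeps the last); returns when the fingers have stopped.
- ctrl.hold(seconds).
- ctrl.inverse_kinematics(position, orientation): joint angles nearest the present ones, or None.
- snapshot(name): name is "side" or "top" or "wrist"; returns the picture (384x512x3 uint8, red, green, blue); there is no depth.
- calibration(name): a dict with "mtx" (3x3 intrinsics, pixels), "D" ([k1, k2, p1, p2, k3] as OpenCV has them; the pictures are not rectified), "world_from_camera" (4x4, takes a point from camera to world coordinates). Camera axes: x right, y down, z forward; pixel columns grow to the right and rows downward; lengths in m; the calibration is good to about 2 mm. A picture is of the moment at which its call begins: read the wrist's pose just before it. calibration takes no time and is no camera call; for the wrist camera it gives the pose at the moment of the call.
A pose or a line that the arm cannot do raises ctrl.PlanningError and nothing moves.
- ctrl.finish_job(): hands the job in; it is judged then, once.
Readings, each from a call of its own:
- ctrl.read_time(): time.
- ctrl.read_joint_positions(): joint angles.
- ctrl.read_qd(): joint speeds.
- ctrl.read_joint_efforts(): joint torques, N m.
- ctrl.read_position(): TCP position.
- ctrl.read_ee_rot(): TCP orientation.
- ctrl.read_wrist_force(): force on the tool from outside, world axes, zero at the start.
- ctrl.read_ft_torque(): the same for the moment, N m.
- ctrl.read_finger_gap(): finger opening in m.
- ctrl.read_gripper_force(): force on a finger pad.
Only numpy, scipy, OpenCV 4.12 (cv2) and the standard library are available. Lean on these libraries where they do the work, as an engineer would, in place of code of your own. Each camera call takes 0.05 s, during which the arm holds its last target. There are 200 camera calls.

## Working session

There is one attempt and no reset: what is moved stays moved. The work goes in short steps, each a Python script; the robot and the scene stay as the last script left them, time stands still between calls to the robot, and variables do not carry over. Pictures are saved under pics/ and viewed, at most 10 in all, crops included, and the job is handed in when it is done.

```bash
mkdir -p pics; python3 - <<'E'
from bench import ctrl,snapshot,calibration
import cv2,numpy as np
np.set_printoptions(precision=4,suppress=True)
for n in ["side","top"]:
    im=snapshot(n); cv2.imwrite(f"pics/{n}0.png",cv2.resize(im[:,:,::-1],(768,576),interpolation=cv2.INTER_CUBIC))
    c=calibration(n); print(n,c["mtx"],c["D"],c["world_from_camera"])
print(ctrl.read_time(),ctrl.read_ee_rot())
E
ls
```

```text
side [[413.3799   0.     260.4628]
 [  0.     413.3799 196.0836]
 [  0.       0.       1.    ]] [-0.1318  0.      0.      0.      0.    ] [[ 0.92    0.2584 -0.2947  0.7083]
 [ 0.3919 -0.5998  0.6976 -0.6815]
 [ 0.0034 -0.7573 -0.653   0.7287]
 [ 0.      0.      0.      1.    ]]
top [[399.4432   0.     257.5779]
 [  0.     399.4432 187.8698]
 [  0.       0.       1.    ]] [-0.1363  0.      0.      0.      0.    ] [[ 0.0176 -0.9995  0.0244  0.4165]
 [-0.9993 -0.0167  0.0349 -0.0524]
 [-0.0344 -0.025  -0.9991  0.9955]
 [ 0.      0.      0.      1.    ]]
0.1 [-3.0839 -0.588   0.0001]
pics
```

View pics/side0.png

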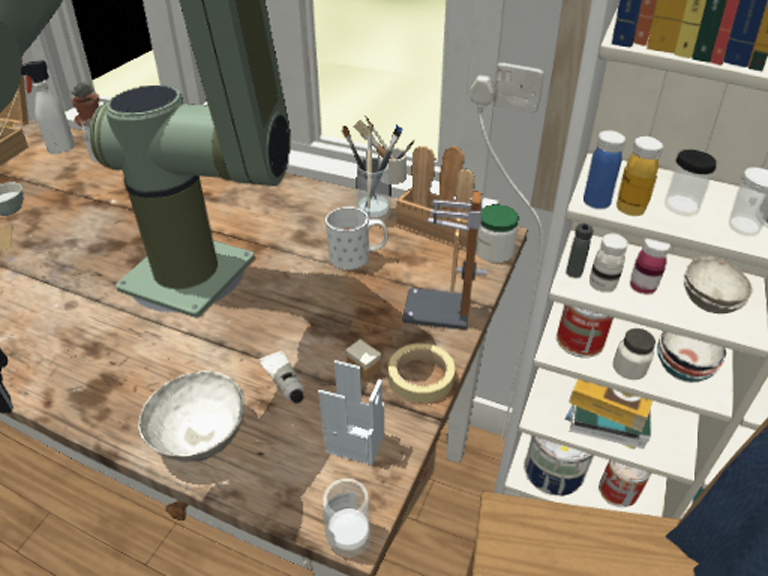

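View pics/top0.png

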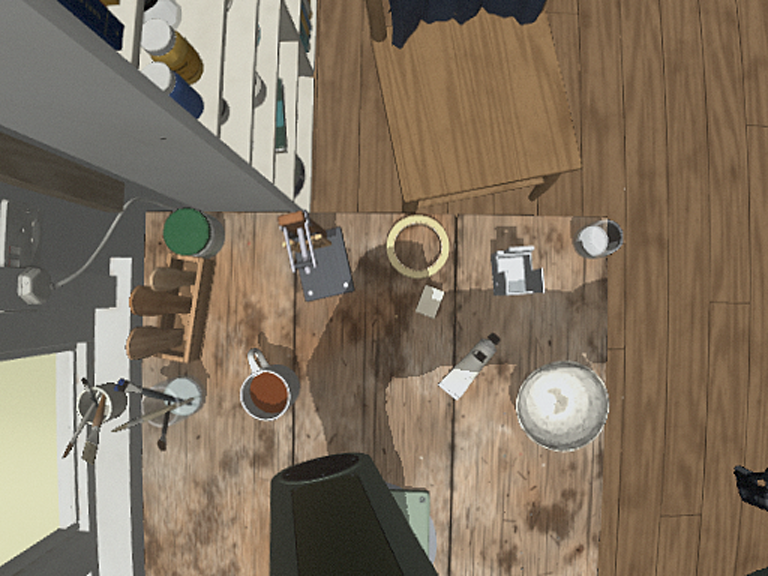

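The side view shows the pocket at about (352,415) and the stand at about (445,265). In the top view the pocket is at (517,270) and the stand at (320,260). Next I'll zoom in on both.

```bash
python3 - <<'E'
import cv2,numpy as np
from bench import snapshot
# crops in native px: centre, 100x75 x4
def crop(n,u,v):
    im=IM[n]; u0=int(u-50); v0=int(v-37)
    print(n,u0,v0)
    return cv2.resize(im[v0:v0+75,u0:u0+100,::-1],(400,300),interpolation=cv2.INTER_CUBIC)
IM={n:snapshot(n) for n in("side","top")}
a=np.hstack([crop("top",345,180),crop("side",235,275)])
b=np.hstack([crop("top",213,172),crop("side",298,172)])
cv2.imwrite("pics/crop.png",np.vstack([a,b]))
E
```

```text
top 295 143
side 185 238
top 163 135
side 248 135
```

View pics/crop.png

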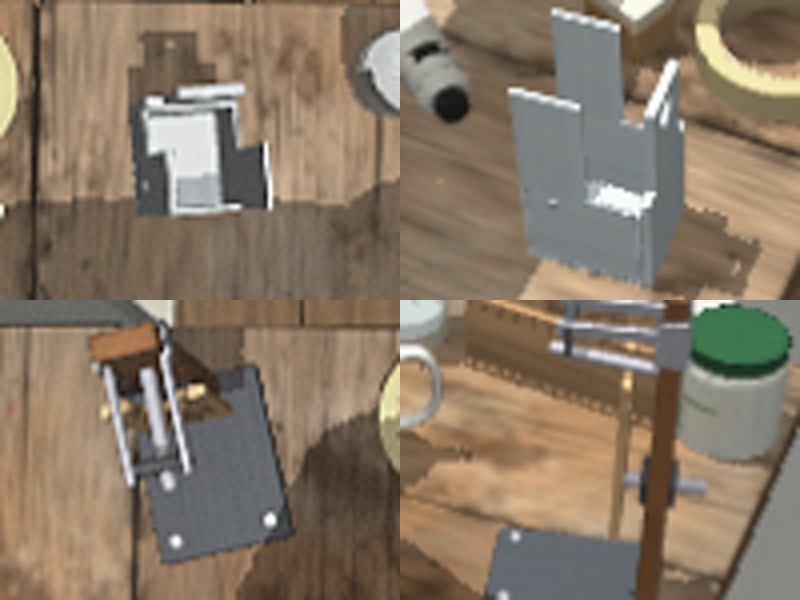

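```bash
cat > h.py <<'E'
from bench import ctrl,snapshot,calibration
import cv2,numpy as np
from scipy.optimize import least_squares
from scipy.spatial.transform import Rotation as R
np.set_printoptions(precision=4,suppress=True)
def proj(c,P):
    T=np.linalg.inv(c["world_from_camera"])
    return cv2.projectPoints(np.array(P,float).reshape(-1,1,3),cv2.Rodrigues(T[:3,:3])[0],T[:3,3],np.array(c["mtx"]),np.array(c["D"]))[0].reshape(-1,2)
def W(p,L):  # pose x,y,yaw,z -> world
    c,s=np.cos(p[2]),np.sin(p[2]); L=np.array(L,float)
    return L@np.array([[c,s,0],[-s,c,0],[0,0,1]])+[p[0],p[1],p[3] if len(p)>3 else 0]
def down(yaw): # tool z down, tool x along heading yaw, y closing across
    return (R.from_euler('z',yaw)*R.from_euler('x',np.pi)).as_rotvec()
def Rt(yaw): return down(yaw)
E
python3 - <<'E'
from h import *
C={n:calibration(n) for n in("top","side")}
def nat(p,off): return [off[0]+(p[0]+.5)/4-.5, off[1]+(p[1]+.5)/4-.5]
def fit(obs,x0,f):
    def res(q):
        return np.concatenate([proj(C[n],f(q,L))[0]-nat(px,off) for n,L,px,off in obs])
    s=least_squares(res,x0,loss='soft_l1',x_scale=[.01,.01,.1]+[.01]*(len(x0)-3)); print(s.x); print(res(s.x).reshape(-1,2)); return s.x
T=(295,143);S=(185,238)
m=1e-3
ob=[("top",(-1,-28,132),(264,142),T),("top",(-37,-28,132),(270,210),T),("top",(-1,28,132),(163,152),T),("top",(-37,28,132),(170,212),T),
("top",(32,18,127),(178,93),T),("top",(32,-18,127),(244,86),T),
("side",(-37,-28,132),(510,90),(85,238)),("side",(-1,-28,132),(580,105),(85,238)),("side",(-37,28,132),(553,12),(85,238)),("side",(-1,28,132),(620,30),(85,238)),("side",(-37,-28,0),(527,250),(85,238)),("side",(32,-28,0),(650,283),(85,238))]
p=fit(ob,[.7,-.3,0],lambda q,L:W(q,np.array(L)*m))
T=(163,60);S=(148,60)
ob=[("top",(0,42,12),(163,563),T),("top",(0,-42,12),(291,533),T),("top",(110,-42,12),(254,366),T),("side",(0,42,12),(500,530),S),
("top",(-7,16.5,210),(132,484),T),("top",(-7,-16.5,210),(188,470),T),("top",(-12,0,187),(168,487),T)]
def f(q,L):
    L=np.array(L)*m
    if L[2]<.1: L=L+[q[3],0,0]
    return W(q[:3],L)
s=fit(ob,[.7,.1,.2,-.05],f)
np.save("est.npy",[p,s[:3]])
E
```

```text
[ 0.4607 -0.2184  0.084 ]
[[ 0.5687  0.218 ]
 [ 0.2706 -0.1977]
 [ 0.1945 -0.5615]
 [-0.3753  1.058 ]
 [-0.4694 -1.1215]
 [-0.6073 -0.4509]
 [-0.6622 -0.3598]
 [-0.3617  0.6425]
 [-0.2199 -1.4173]
 [ 0.1102 -1.6275]
 [ 0.0065  0.5063]
 [ 0.171   1.1771]]
[ 0.4589  0.0865  0.2428 -0.0436]
[[-0.3357  0.348 ]
 [ 0.55    0.2844]
 [ 0.0219 -1.168 ]
 [-0.0322 -1.2274]
 [-1.1827 -0.0273]
 [ 0.8732 -0.2784]
 [ 0.2984  0.2721]]
```

```bash
python3 - <<'E'
from h import *
p,s=np.load("est.npy")
c=calibration("wrist"); Tw=np.eye(4); Tw[:3,:3]=R.from_rotvec(ctrl.read_ee_rot()).as_matrix(); Tw[:3,3]=ctrl.read_position()
X=np.linalg.inv(Tw)@np.array(c["world_from_camera"]); print(X,c["mtx"],c["D"])
for h in (0,np.pi):
  for q,z in((p,.097),(p,.3),(s,.25)):
    print(h,ctrl.inverse_kinematics(W(q,[-.05,0,z]),down(q[2]+h)))
E
```

```text
[[-0.0003 -0.9615 -0.2747  0.0695]
 [ 1.     -0.0002 -0.0004  0.0002]
 [ 0.0003 -0.2747  0.9615 -0.1427]
 [ 0.      0.      0.      1.    ]] [[271.3374   0.     257.2787]
 [  0.     271.3374 190.2221]
 [  0.       0.       1.    ]] [-0.0284  0.      0.      0.      0.    ]
0 [-0.6821  0.1419  1.9239 -0.      1.0758  0.8048]
0 [-0.6821 -0.0762  1.6999 -0.      1.5179  0.8048]
0 [-0.0287 -0.1601  1.8771 -0.      1.4246  1.2992]
3.141592653589793 [-0.6821  0.1419  1.9239 -0.      1.0758 -2.3368]
3.141592653589793 [-0.6821 -0.0762  1.6999  0.      1.5179 -2.3368]
3.141592653589793 [-0.0287 -0.1601  1.8771  0.      1.4246 -1.8424]
```

```bash
python3 - <<'E'
from h import *
p,s=np.load("est.npy")
for n,q,x,z in(("wp",p,-.019,.25),("wh",s,-.03,.31)):
    ctrl.goto(W(q,[x,0,z]),down(q[2]+np.pi)); ctrl.hold(.3)
    c=calibration("wrist"); im=snapshot("wrist"); np.save(n+".npy",c["world_from_camera"])
    cv2.imwrite(f"pics/{n}.png",cv2.resize(im[:,:,::-1],(768,576),interpolation=cv2.INTER_CUBIC))
    pts=[(-1,-28,132),(-37,-28,132),(-1,28,132),(-37,28,132),(32,18,127),(32,-18,127)] if n=="wp" else [(-7,16.5,215),(-7,-16.5,215),(-12,0,187),(-43.6,42,12),(-43.6,-42,12)]
    print(n,ctrl.read_time(),proj(c,W(q,np.array(pts)*1e-3))*1.5)
E
```

```text
wp 2.4083 [[345.1308 304.5532]
 [343.5656 252.0968]
 [428.0546 304.4712]
 [429.565  252.0127]
 [411.9673 346.3503]
 [361.2376 346.4009]]
wh 3.925 [[413.8523 323.8987]
 [360.9438 323.9967]
 [387.2356 302.2568]
 [425.5489 223.5205]
 [347.7428 223.665 ]]
```

View pics/wp.png

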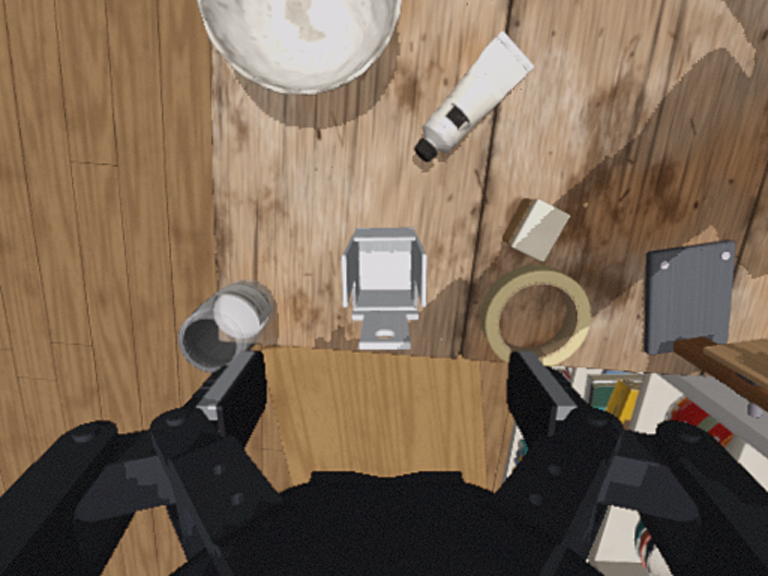

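View pics/wh.png

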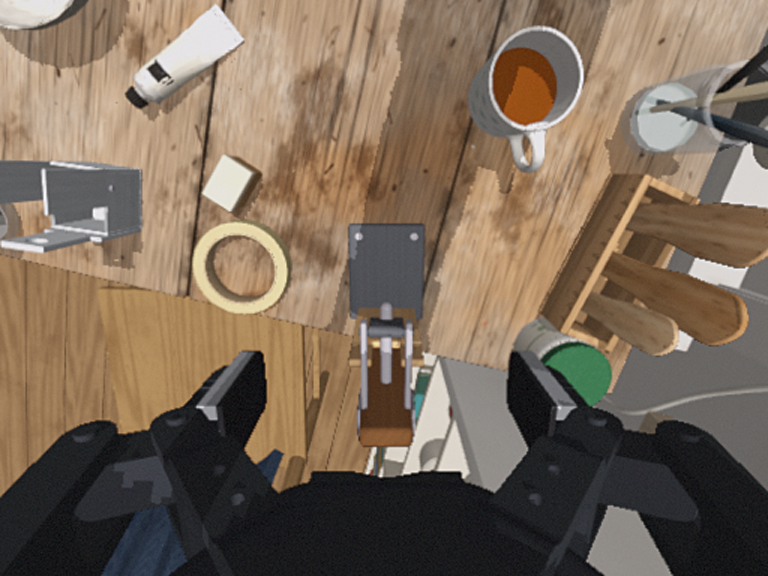

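The wrist views agree with the estimates to about 2 px (1–1.5 mm): the tab top edge is at (360–410, 348) and the peg tip at about (386,303). One zoom to refine both.

```bash
python3 - <<'E'
import cv2,numpy as np
a=cv2.imread("pics/wp.png")[215:365,335:435]; b=cv2.imread("pics/wh.png")[215:365,337:437]
cv2.imwrite("pics/z.png",np.hstack([cv2.resize(i,(400,600),interpolation=cv2.INTER_CUBIC) for i in(a,b)]))
E
```

```text
(no output)
```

View pics/z.png

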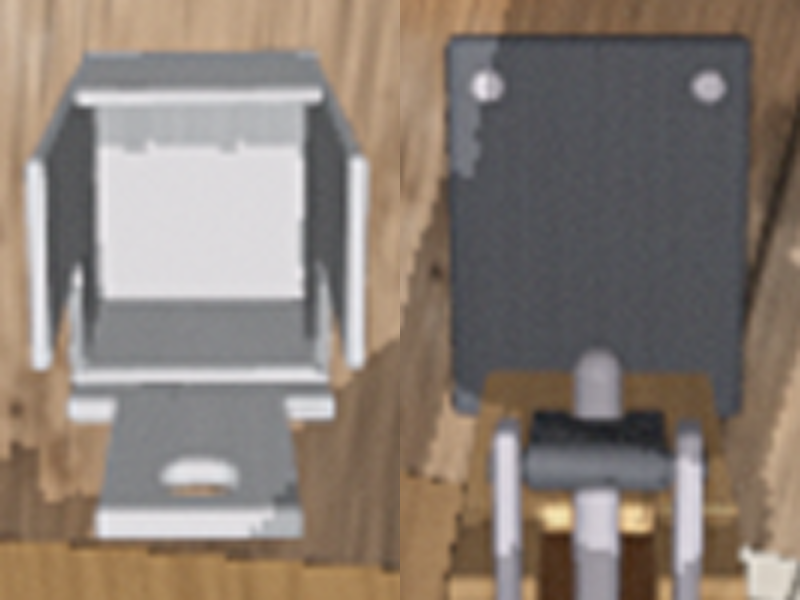

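```bash
python3 - <<'E'
from h import *
p,s=np.load("est.npy")
c=calibration("wrist")
def fit(cam,obs,off,x0,f):
    c2=dict(c); c2["world_from_camera"]=np.load(cam)
    L=[o[:3] for o in obs]; px=np.array([[((o[3]+.5)/4-.5+off+.5)/1.5-.5,((o[4]+.5)/4-.5+215+.5)/1.5-.5] for o in obs])
    res=lambda q:(proj(c2,f(q,np.array(L)*1e-3))-px).ravel()
    r=least_squares(res,x0,loss='soft_l1',f_scale=.5,x_scale=[.01,.01,.1]+[.01]*(len(x0)-3)); print(r.x,x0); print(res(r.x).reshape(-1,2)); return r.x
P=fit("wp.npy",[(-37,-28,132,27,158),(-1,-28,132,31,368),(-37,28,132,368,158),(-1,28,132,365,368),(32,-18,127,96,537),(32,18,127,302,537),(27,-18,127,97,508),(27,18,127,300,508),(-37,-28,60,77,90),(-37,28,60,322,88)],335,p,W)
def f(q,L):
    L=L.copy(); L[L[:,2]<.1,0]+=q[3]; return W(q[:3],L)
S=fit("wh.npy",[(0,-42,12,47,36),(0,42,12,350,36),(-12,0,187,198,350),(0,0,212,197,468),(-7,-16.5,212,93,425),(-7,16.5,212,306,425)],337,np.r_[s,-.0436],f)
np.save("est2.npy",[P,S[:3]])
E
```

```text
[ 0.4622 -0.2201  0.0846] [ 0.4607 -0.2184  0.084 ]
[[-0.2197  0.1821]
 [ 0.2427  0.0558]
 [ 0.2016  0.0925]
 [-0.2161 -0.0274]
 [ 0.2356 -0.3164]
 [-0.3223 -0.3659]
 [-0.0269  0.1885]
 [ 0.0806  0.1386]
 [-2.339  -0.1743]
 [ 2.2248  0.0874]]
[ 0.4582  0.0854  0.24   -0.043 ] [ 0.4589  0.0865  0.2428 -0.0436]
[[-0.7453 -0.0147]
 [ 0.6324  0.0351]
 [ 0.0574 -0.5344]
 [ 0.2228 -0.061 ]
 [ 0.1086  0.1987]
 [-0.4824  0.2271]]
```

```bash
cat >> h.py <<'E'
P,S=np.load("est2.npy") if __import__("os").path.exists("est2.npy") else (None,None)
def eye_tcp(x,y,z,dz=0): # TCP for eye at hook-frame (x,y,z) in m
    return W(S,np.array([x-.0485,y,.185+z+.004-.019]))+[0,0,dz]
E
python3 - <<'E'
from h import *
o=down(P[2]+np.pi); g=W(P,[-.019,0,.097])
ctrl.goto(g+[0,0,.12],o)
print(ctrl.movel(g+[0,0,.03],.15)); print("hit",ctrl.movel(g,.05,force_limit=5),ctrl.read_position(),g)
f0=ctrl.read_wrist_force()
ctrl.command_gripper(.04,50); print(ctrl.read_finger_gap(),ctrl.read_gripper_force(),ctrl.read_wrist_force()-f0)
ctrl.movel(g+[0,0,.08],.1); ctrl.hold(.3); print("w",ctrl.read_wrist_force()-f0,ctrl.read_ft_torque(),ctrl.read_finger_gap())
print(W(S,[0,0,0]),eye_tcp(-.045,0,.006))
ctrl.movel(eye_tcp(-.045,0,.006),.15,ori=down(S[2]+np.pi)); ctrl.hold(.4)
print(ctrl.read_time(),ctrl.read_position(),ctrl.read_wrist_force()-f0)
cw=calibration("wrist");a=snapshot("wrist"); b=snapshot("side"); np.save("wi.npy",cw["world_from_camera"])
Q=np.array([S[0],S[1],S[2]]); B=W(S,[-.045-.0295,0,0]); q=[*B[:2],S[2],.185+.006-.112]
pts=np.array([(-37,-28,132),(-37,28,132),(32,-18,127),(32,18,127),(27,-18,127),(27,18,127)])*1e-3
print(proj(cw,W(q,pts)), proj(cw,W(S,[[-.012,0,.187]]))); print(proj(calibration("side"),np.vstack([W(q,pts),W(S,[[-.012,0,.187]])])))
cv2.imwrite("pics/i.png",np.hstack([cv2.resize(a[140:290,190:325,::-1],(400,444),interpolation=cv2.INTER_CUBIC),cv2.resize(b[100:250,200:335,::-1],(400,444),interpolation=cv2.INTER_CUBIC)]))
E
```

```text
False
hit False [ 0.4433 -0.2218  0.0969] [ 0.4433 -0.2217  0.097 ]
0.055043336182648464 54.145315289497375 [-0.7986 -0.0776  2.2588]
w [-1.2442  0.7779 -3.2024] [0.0288 0.0194 0.0109] 0.055437229240153
[0.4582 0.0854 0.    ] [0.3674 0.0631 0.176 ]
10.775 [0.3675 0.063  0.176 ] [-0.8897 -0.013  -3.4256]
[[193.5275 236.5544]
 [322.256  236.4765]
 [223.6979 351.7593]
 [292.0025 351.7114]
 [223.3324 344.2729]
 [292.3707 344.2249]] [[257.7759 364.4466]]
[[240.3553 140.5459]
 [245.0423 127.8373]
 [270.9218 142.7787]
 [273.1044 134.4367]
 [268.7557 142.5748]
 [270.9988 134.2434]
 [284.7773 146.6204]]
```

View pics/i.png

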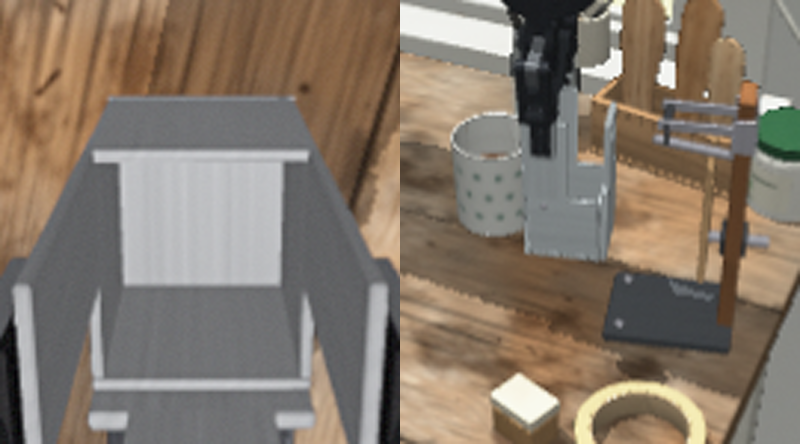

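The pocket is held upright and centred. The ear fronts are at native (195.7,236) and (320.9,236), against a predicted (193.5,236.6) and (322.3,236.5). I'll check the tab and peg heights once more.

```bash
python3 - <<'E'
from h import *
a=snapshot("wrist"); b=snapshot("side")
cv2.imwrite("pics/j.png",np.hstack([cv2.resize(a[284:384,207:307,::-1],(400,400),interpolation=cv2.INTER_CUBIC),cv2.resize(b[110:170,236:296,::-1],(400,400),interpolation=cv2.INTER_CUBIC)]))
E
```

```text
(no output)
```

View pics/j.png

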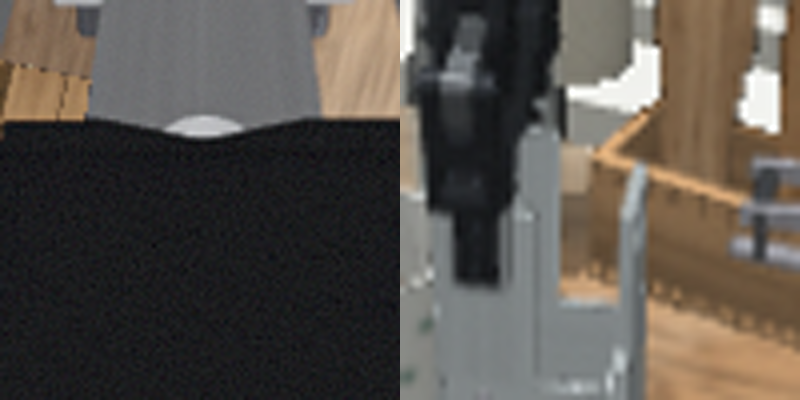

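The side view puts the tab's top corner at native (272.8,134.5), against a predicted (273.1,134.4), so the eye height is right. Inserting now.

```bash
cat >> h.py <<'E'
def eye_now(): 
    d=ctrl.read_position()-eye_tcp(0,0,0); c,s=np.cos(S[2]),np.sin(S[2]); return np.array([c*d[0]+s*d[1],-s*d[0]+c*d[1],d[2]])
def Fh(): return R.from_euler('z',-S[2]).apply(ctrl.read_wrist_force())
E
python3 - <<'E'
from h import *
z=lambda x:-.141*x+.0005
ctrl.movel(eye_tcp(-.02,0,z(-.02)),.06); ctrl.hold(.3); print("pre",eye_now(),Fh())
for x in(-.004,.006,.014,.024):
    h=ctrl.movel(eye_tcp(x,0,z(x)),.03,force_limit=5); print(x,h,eye_now(),Fh(),ctrl.read_time())
    if h: break
E
```

```text
pre [-0.0202  0.      0.0033] [ 0.3405 -0.4153 -2.8613]
-0.004 False [-0.0041  0.0001  0.0009] [-0.0947 -0.363  -3.1083] 12.5333
0.006 False [ 0.006   0.     -0.0005] [ 1.1242  0.6468 -3.4394] 13.0167
0.014 False [ 0.0142 -0.     -0.0015] [ 0.5677  0.6173 -3.3395] 13.4333
0.024 False [ 0.0241 -0.     -0.0029] [ 0.2044  0.2062 -3.1877] 13.9167
```

```bash
python3 - <<'E'
from h import *
z=lambda x:-.141*x+.0005
f0=Fh()
h=ctrl.movel(eye_tcp(.050,0,z(.050)),.01,force_limit=8.5); print(h,eye_now(),Fh()-f0,ctrl.read_time())
ctrl.hold(.4); print(eye_now(),Fh()-f0,ctrl.read_finger_gap())
b=snapshot("side");t=snapshot("top")
cv2.imwrite("pics/k.png",np.hstack([cv2.resize(b[110:190,250:330,::-1],(400,400),interpolation=cv2.INTER_CUBIC),cv2.resize(t[130:210,170:250,::-1],(400,400),interpolation=cv2.INTER_CUBIC)]))
E
```

```text
True [ 0.03    0.0003 -0.0055] [-0.0623 -0.3089  0.0177] 15.1
[ 0.0288  0.0005 -0.0065] [-0.7549  0.1006  0.0222] 0.05477432729574137
```

View pics/k.png

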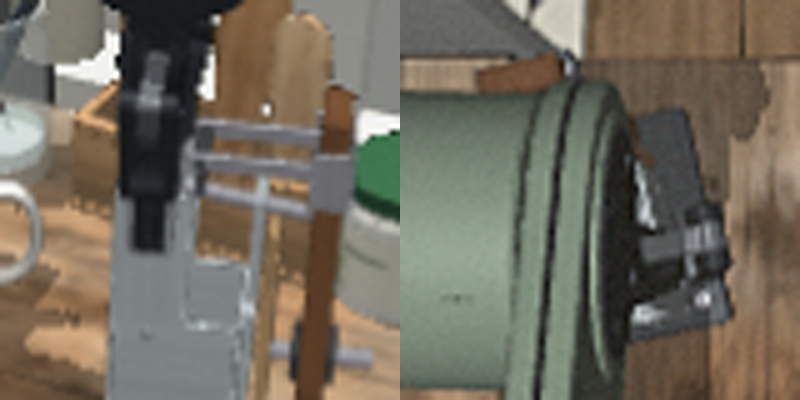

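The plate is on the peg and up to the pad. The guarded stop relaxed the force, so I'll press in small steps and hold at about 10 N.

```bash
python3 - <<'E'
from h import *
e=eye_now(); z0=-.0045
ctrl.movel(eye_tcp(e[0],0,z0),.02); ctrl.hold(.2); f0=Fh(); print(eye_now(),f0)
x=e[0]
for i in range(40):
    x+=.0005; ctrl.movel(eye_tcp(x,0,z0-.141*(x-e[0])),.01); ctrl.hold(.08); f=Fh()-f0
    print(round(x*1e3,1),eye_now()*1e3,f)
    if f[0]<-8 : break
    if abs(f[1])>8 or abs(f[2])>9: print("odd");break
ctrl.hold(.5); print(Fh()-f0,ctrl.read_time())
E
```

```text
[ 0.0289  0.     -0.0045] [-0.0965 -1.2157 -3.4808]
29.4 [29.4221 -0.0057 -4.5954] [-0.2057  2.0678 -0.4229]
29.9 [29.9286 -0.0024 -4.6369] [-0.1424  1.4248  0.3722]
30.4 [30.4138  0.0095 -4.7002] [-0.9393  0.8006 -0.9791]
30.9 [30.92   -0.003  -4.8095] [0.485  1.4401 0.3191]
31.4 [31.0217 -0.0019 -4.9738] [-2.0928  0.5178  1.3932]
31.9 [31.0611  0.0134 -5.0746] [-5.5401  0.566   2.7607]
32.4 [31.0304  0.0315 -5.2137] [-6.4131  1.3128  3.647 ]
32.9 [31.0425  0.0133 -5.3484] [-7.9309  1.3748  5.8667]
33.4 [31.0278  0.0297 -5.5751] [-9.1742  0.381   5.2399]
[-9.0631  0.3934  5.3804] 19.55
```

```bash
python3 - <<'E'
from h import *
ctrl.movel(eye_tcp(.0339,0,-.0052),.01); ctrl.hold(.35); print("press",Fh(),eye_now())
ctrl.movel(eye_tcp(.0312,0,-.0050),.01); ctrl.hold(.2); f0=Fh(); print("relax",f0,eye_now())
z=-.005
while z>-.014:
    z-=.0005; ctrl.movel(eye_tcp(.0312,0,z),.01); ctrl.hold(.08); f=Fh()
    if f[2]-f0[2]>3.2: break
ctrl.hold(.3); print("low",z,Fh()-f0,eye_now())
ctrl.command_gripper(.075); ctrl.hold(.3); print("gap",ctrl.read_finger_gap(),Fh())
p=ctrl.read_position()
print(ctrl.movel(p+[0,0,.09],.06,force_limit=6),Fh())
c=np.array([np.cos(S[2]),np.sin(S[2]),0])
ctrl.goto(ctrl.read_position()+[0.05,-.25,.05],down(S[2]+np.pi)); ctrl.hold(.5); print(ctrl.read_time())
b=snapshot("side");t=snapshot("top")
cv2.imwrite("pics/l.png",np.hstack([cv2.resize(b[110:210,250:350,::-1],(400,400),interpolation=cv2.INTER_CUBIC),cv2.resize(t[120:220,170:270,::-1],(400,400),interpolation=cv2.INTER_CUBIC)]))
E
```

```text
press [-11.2113  -0.7707   3.0291] [ 0.0311  0.0001 -0.0058]
relax [-2.1536 -0.2801 -5.4749] [ 0.031   0.0001 -0.0052]
low -0.0055 [-1.8012  1.1771  3.6374] [ 0.0311  0.0001 -0.0055]
gap 0.07480597433616881 [ 0.0763 -0.5992 -0.6927]
False [-1.0522 -0.1062 -0.8018]
25.2
```

View pics/l.png

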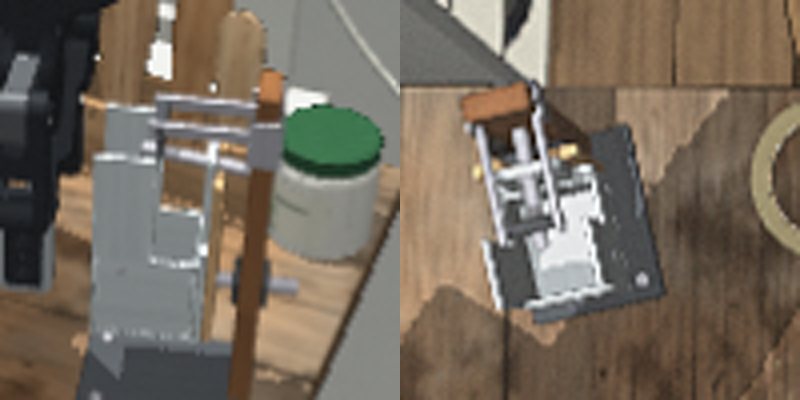

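The pocket hangs upright and square against the pad, with the flap shut in front of it and nothing else moved. Handing in.

```bash
python3 -c "
from bench import ctrl
ctrl.hold(1); print(ctrl.finish_job(),ctrl.read_time())"
```

```text
the job is handed in; nothing more can be done
the job is handed in; nothing more can be done
```

The pocket hangs on the peg, upright and flat against the pad. The last pictures appear to show the flap shut, the press peaked at about 11 N at the wrist, and the job was handed in at about 26 s; no verdict came back.

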